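# Stand the colour-ringed reagent bottles in their own coasters

## Task

Pick out the four dropper bottles that have a coloured ring on the neck and stand each one upright in the coaster of its own colour, flat on the coaster's floor inside the rim, keeping the bottles upright on the way. Leave the dropper bottle without a ring and the white spray bottle where they stand.

Things in the scene. Friction and masses are not known exactly. Their poses are not given: they have to be found in the camera images.
- bottle_red: upright amber glass dropper bottle with black cap, grey bulb and a flat red ring (33 mm across, about 71 mm up) round its neck; body 39 mm in diameter, 110 mm tall in all; straight glass sides to about 52 mm up, then a sloping shoulder; about 0.1 kg; origin at the centre of its underside, z up. Starts standing on the worktop (z = 0).
- bottle_yellow: upright amber glass dropper bottle with black cap, grey bulb and a flat yellow ring (33 mm across, about 71 mm up) round its neck; body 40 mm in diameter, 112 mm tall in all; straight glass sides to about 52 mm up, then a sloping shoulder; about 0.1 kg; origin at the centre of its underside, z up. Starts standing on the worktop (z = 0).
- bottle_blue: upright amber glass dropper bottle with black cap, grey bulb and a flat blue ring (33 mm across, about 71 mm up) round its neck; body 41 mm in diameter, 114 mm tall in all; straight glass sides to about 52 mm up, then a sloping shoulder; about 0.1 kg; origin at the centre of its underside, z up. Starts standing on the worktop (z = 0).
- bottle_green: upright amber glass dropper bottle with black cap, grey bulb and a flat green ring (33 mm across, about 63 mm up) round its neck; body 35 mm in diameter, 104 mm tall in all; straight glass sides to about 46 mm up, then a sloping shoulder; about 0.1 kg; origin at the centre of its underside, z up. Starts standing on the worktop (z = 0).
- coaster_red: round red plastic coaster, fixed to the worktop: 68 mm outside diameter, rim 10 mm high and 4 mm thick, so 60 mm inside; floor 4 mm above its underside; origin at the centre of its underside on the worktop, z up
- coaster_yellow: round yellow plastic coaster, fixed to the worktop: 68 mm outside diameter, rim 10 mm high and 4 mm thick, so 60 mm inside; floor 4 mm above its underside; origin at the centre of its underside on the worktop, z up
- coaster_blue: round blue plastic coaster, fixed to the worktop: 68 mm outside diameter, rim 10 mm high and 4 mm thick, so 60 mm inside; floor 4 mm above its underside; origin at the centre of its underside on the worktop, z up
- coaster_green: round green plastic coaster, fixed to the worktop: 68 mm outside diameter, rim 10 mm high and 4 mm thick, so 60 mm inside; floor 4 mm above its underside; origin at the centre of its underside on the worktop, z up
- bottle_plain: bystander: the amber dropper bottle with no coloured ring on its neck, 33 mm in diameter, 98 mm tall, grey bulb; origin at the centre of its underside; stays where it is
- spray_bottle: bystander: small white spray bottle, 33 mm in diameter, 117 mm tall; origin at the centre of its underside; stays where it is
Things that resemble listed ones, but are neither listed nor needed, are in the scene too. What is shaped like the bottle_red but purple or turquoise is not meant.

How it is judged:
At the end, for the whole second after the job is handed in: Each ringed bottle stands in the coaster of its own colour, underside on its floor (under 7 mm above the worktop), within 13 mm of its centre, upright within about 6 degrees, at rest; the plain bottle and the spray bottle are within 15 mm of their start (horizontal distance between bottle_red and coaster_red below 0.013 m and z of bottle_red in the frame of coaster_red below 0.007 m and angle between each of bottle_red, bottle_yellow, bottle_blue, bottle_green's own z axis and vertical below 0.1 rad and linear speed of each of bottle_red, bottle_yellow, bottle_blue, bottle_green below 0.02 m/s and horizontal distance between bottle_yellow and coaster_yellow below 0.013 m and z of bottle_yellow in the frame of coaster_yellow below 0.007 m and horizontal distance between bottle_blue and coaster_blue below 0.013 m and z of bottle_blue in the frame of coaster_blue below 0.007 m and horizontal distance between bottle_green and coaster_green below 0.013 m and z of bottle_green in the frame of coaster_green below 0.007 m and distance of each of bottle_plain, spray_bottle from where it was at the start of the episode below 0.015 m); the robot touches nothing.
It fails at once if a ringed bottle is tipped by more than 30 degrees (angle between any of bottle_red, bottle_yellow, bottle_blue, bottle_green's own z axis and vertical above 0.52 rad).
It fails at once if the bottle without a ring is shoved more than 20 mm or knocked over (distance of bottle_plain from where it was at the start of the episode above 0.02 m or angle between bottle_plain's own z axis and vertical above 0.35 rad).
It fails at once if the white spray bottle is shoved more than 20 mm or knocked over (distance of spray_bottle from where it was at the start of the episode above 0.02 m or angle between spray_bottle's own z axis and vertical above 0.35 rad).
It also fails if it takes over 112 s, if anything falls off the work surface, if the arm or the gripper's body presses on something with over 40 N, if the wrist force passes 120 N, or if a joint passes its speed limit or range.

## Robot

A 6-joint arm with a two-finger parallel gripper is mounted at the origin on a cart in front of the work surface, level with it; the furniture and walls round the work are solid. World frame = base frame: x ahead of the robot, y to its left, z up, the work surface at z = 0. Lengths are in m, angles in rad, forces in N, time in s.
With the tool pointing down it reaches from about 0.375 to 0.9 m from the base axis. Payload 3.1 kg.
Tool frame: the origin (TCP) lies midway between the tips of the shut fingers; the grasp point (between the pads) lies 19 mm behind it; z points along the fingers, y is the line along which they close (so a half turn about z gives the same grasp; the last joint's range is limited). The gripper opens to 85 mm and grips with 20 to 120 N. Pads are 22 mm wide; open, the fingers measure 114 mm over their backs; the gripper's body (76 mm by 85 mm) begins 54 mm behind the grasp point. The pads swing forward as they close: fully open they stand 13 mm farther back than shut.
Start: joints at [0.944, 0.527, 1.433, -0, 1.181, -0.178], TCP at [0.271, 0.563, 0.206] pointing down, gripper open.
Joint ranges: [-3.08, 3.08], [-0.75, 2.2], [0.22, 2.44], [-1.43, 4.57], [0, 2.65], [-2.85, 2.85]. Speed limits (rad/s): [2.79, 2.79, 3.14, 3.14, 3.14, 3.14].

## Interface

Orientations are given as a unit quaternion [x, y, z, w].
In Python, from station import manip gives the robot as it stands.
- The arm moves only by the tool step_arm, never from a script. Its argument "targets" is text: rows parted by semicolons, each of 4 numbers parted by spaces: the shift along the tool's x, y, z in mm, then the turn about the tool's z in degrees. A call has 1 to 12 rows; each row is the pose to reach, as a shift and turn from the pose commanded when the call began, along the tool's axes at that moment; what a row does not reach only later rows make up. A row lasts 1/10 s, in which the tool goes at most 50 mm and 8.59 degrees, less where a joint would pass 70% of its speed; a pose out of reach is approached as far as the arm can. A call with a gripper value outside its range is refused whole. "gripper" is the closure, from 0 (fully open) to 1 (shut), set as the call begins (left out, the last holds). The fingers move at their own pace and stop on an object; "squeeze" is the grip in N (left out, the last holds). Time passes only in rows, so rows that repeat a pose let the fingers close. It gives the time, the measured TCP pose, the force, the opening and the grip force at its end, in the units of the state.
- manip.sense(): the state, without advancing time (a new reading comes with each control period).
- manip.snapshot(name): name is "side" or "top" or "wrist"; returns the picture (480x640x3 uint8, red, green, blue); there is no depth.
- manip.get_calibration(name): a dict with "fov_y" (degrees; the focal length in pixels is half the picture's height over the tangent of half this angle, whatever the lens; pixels are square), "cx", "cy" (the principal point, pixels), "extrinsics" (4x4, takes a point from camera to world coordinates); the wrist camera has in their place "tool_from_camera" (4x4, takes a point from camera to tool coordinates, whose origin is the TCP and whose axes are the flange's). Camera axes: x right, y down, z forward; pixel columns grow to the right and rows downward; lengths in m; the calibration is good to about 2 mm. A picture is of the moment at which its call begins: read the wrist's pose just before it. get_calibration takes no time and is no camera call.
- manip.sign_off(): hands the job in; it is judged then, once.
Trained networks look in the newest picture that a camera, given by its name, has taken for a name from the list of things; names that differ only in an ending like _2 or _b are one class to them, and where a whole thing is asked for, a point or a joint stands for the part that bears it (a point fixed in the world has none). Each returns a list of dicts, best first, with "p" (0 to 1); they miss things now and then, are a little off and sometimes report something else, mostly with a low value. They report only what shows in the picture. A call takes as long as a camera call. They do not tell look-alikes from the thing itself.
- manip.recognise(camera, query): "position" ([column, row] in pixels, amid what is visible of it).
- manip.masks_of(camera, query): "pixels" (480x640 bool, what is visible of it) and "position" ([column, row] in pixels, amid what is visible of it).
- manip.mark_of(camera, query): "position" ([column, row] in pixels: a listed point, or the origin of a listed thing).
The state is a dict: "t": time; "q": joint angles; "qd": joint speeds; "tau": joint torques, N m; "tcp_pos": TCP position; "tool_rot": TCP orientation; "force": force on the tool from outside, world axes, zero at the start; "ft_torque": the same for the moment, N m; "finger_gap": opening from 0.0 (shut) to 1.0 (fully open); "gripper_force": force on a finger pad.
Only numpy, scipy, OpenCV 4.12 (cv2) and the standard library are available. Lean on these libraries where they do the work, as an engineer would, in place of code of your own. Each camera call takes 0.05 s, during which the arm holds its last target. There are 200 camera calls.

## Working session

There is one attempt and no reset: what is moved stays moved. The work goes in short steps, Python scripts to look and compute and a tool call to move; the robot and the scene stay as the last step left them, time stands still between calls to the robot, and variables do not carry over. Pictures are saved under pics/ and viewed, at most 14 in all, crops included, and the job is handed in when it is done.

Besides the shell and the picture viewer there is one more tool, called after "Emit:" in YAML: its name, and indented under it one key for each argument. step_arm: Moves the arm, as the interface text tells. Its arguments: {"type":"object","properties":{"targets":{"type":"string"},"gripper":{"type":"number"},"squeeze":{"type":"number"}},"required":["targets"]}

```bash
mkdir -p pics; cat > h.py <<'E'
import numpy as np, cv2
from station import manip
from scipy.spatial.transform import Rotation as R
def snap(c,f=None):
    s=manip.sense(); im=manip.snapshot(c)
    if f: cv2.imwrite('pics/'+f,im[:,:,::-1])
    return s,im
def cam(c,s=None):
    k=manip.get_calibration(c)
    f=240/np.tan(np.radians(k['fov_y'])/2)
    if 'extrinsics' in k: T=np.array(k['extrinsics'])
    else:
        W=np.eye(4);W[:3,:3]=R.from_quat(s['tool_rot']).as_matrix();W[:3,3]=s['tcp_pos'];T=W@np.array(k['tool_from_camera'])
    return f,k['cx'],k['cy'],T
def pix2w(C,uv,z):
    f,cx,cy,T=C; d=T[:3,:3]@np.array([(uv[0]-cx)/f,(uv[1]-cy)/f,1]); o=T[:3,3]
    return o+d*(z-o[2])/d[2]
def w2pix(C,p):
    f,cx,cy,T=C; q=T[:3,:3].T@(np.array(p)-T[:3,3]); return q[:2]/q[2]*f+[cx,cy]
E
python3 - <<'E'
from h import *
for c in('top','side','wrist'):
    s,im=snap(c,c+'0.png'); C=cam(c,s); print(c,C[0],C[1:3],C[3].round(3).tolist(), manip.get_calibration(c).keys())
    if c!='wrist':
        for n in('bottle_red','bottle_yellow','bottle_blue','bottle_green','bottle_plain','spray_bottle','coaster_red','coaster_yellow','coaster_blue','coaster_green'):
            print(n,[(round(d['p'],2),np.round(d['position']).tolist(),pix2w(C,d['position'],0)[:2].round(3).tolist()) for d in manip.mark_of(c,n)[:6]])
print(s)
E
```

```text
top 506.2591376268159 (322.94381483990276, 239.03670090182132) [[-0.016, -0.981, 0.193, 0.322], [-1.0, 0.011, -0.027, 0.019], [0.024, -0.194, -0.981, 1.074], [0.0, 0.0, 0.0, 1.0]] dict_keys(['fov_y', 'cx', 'cy', 'extrinsics'])
bottle_red [(0.96, [235.0, 208.0], [0.605, 0.18]), (0.83, [249.0, 243.0], [0.527, 0.149]), (0.83, [274.0, 210.0], [0.599, 0.096])]
bottle_yellow [(0.84, [389.0, 245.0], [0.52, -0.154])]
bottle_blue [(0.84, [390.0, 294.0], [0.414, -0.15])]
bottle_green [(0.72, [194.0, 286.0], [0.436, 0.265])]
bottle_plain [(0.71, [320.0, 243.0], [0.526, -0.003])]
spray_bottle [(0.75, [249.0, 288.0], [0.431, 0.147])]
coaster_red [(0.68, [450.0, 282.0], [0.438, -0.281]), (0.56, [313.0, 288.0], [0.428, 0.012])]
coaster_yellow [(0.67, [192.0, 245.0], [0.525, 0.271])]
coaster_blue [(0.76, [437.0, 242.0], [0.525, -0.258]), (0.54, [194.0, 244.0], [0.526, 0.266])]
coaster_green [(0.63, [315.0, 289.0], [0.427, 0.007])]
side 579.6322855194744 (313.0314371209089, 236.84570392954518) [[0.999, 0.015, -0.039, 0.546], [0.039, -0.678, 0.734, -0.776], [-0.016, -0.735, -0.678, 0.742], [0.0, 0.0, 
[... 966 characters left out ...]
', 'tool_from_camera'])
{'t': 1.1, 'q': array([ 9.43511403e-01,  5.27485712e-01,  1.43268732e+00, -2.74830528e-05,
        1.18146091e+00, -1.78515692e-01]), 'qd': array([ 0.0005413 , -0.00013607, -0.00041669,  0.00039917,  0.00074672,
        0.00038269]), 'tau': array([-3.87314103e-04, -4.42333889e+01, -1.78420705e+01, -3.22564965e-04,
        8.18820208e-04, -1.48138218e-05]), 'tcp_pos': array([0.27112926, 0.56308936, 0.20552323]), 'tool_rot': array([ 2.22501362e-01,  9.74932379e-01, -2.39796662e-05,  3.59906870e-06]), 'force': array([-0.05319629, -0.09948399, -0.60175807]), 'ft_torque': array([ 0.01863283, -0.01679213,  0.08578917]), 'gripper_force': 0.0, 'finger_gap': 1.000334523173136}
```

View pics/top0.png

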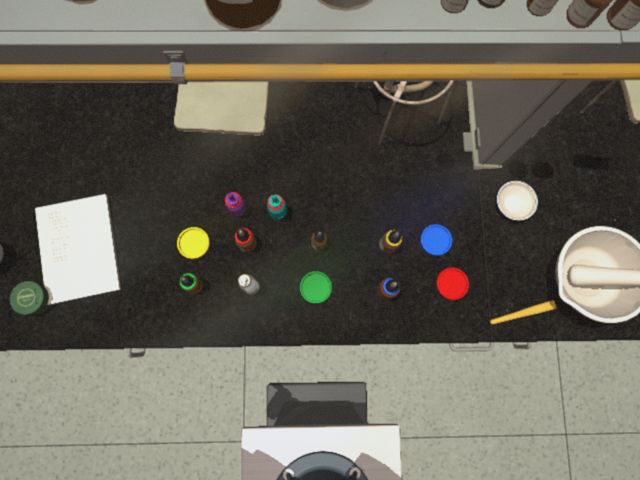

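View pics/side0.png

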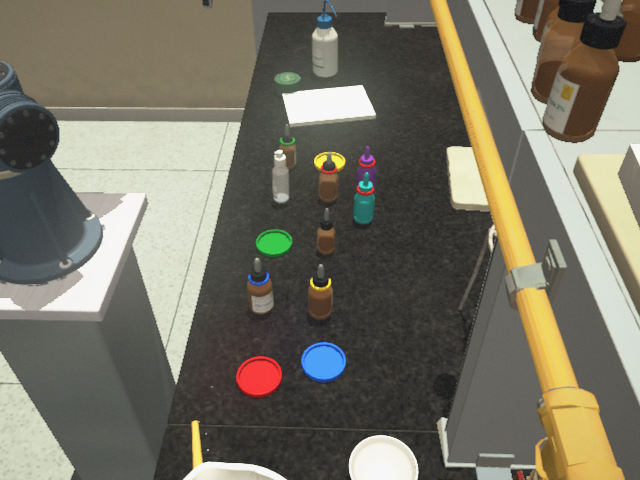

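The top picture shows the red ring at (245,232), yellow (392,238), blue (390,287) and green (188,280). The purple and turquoise decoys are at (235,203) and (277,207). Next I'll refine the positions by colour, using both cameras.

```bash
cat >> h.py <<'E'
HUE={'red':[(0,6),(174,180)],'yellow':[(25,33)],'blue':[(105,120)],'green':[(50,75)]}
def blobs(im,col,mn=12):
    h=cv2.cvtColor(im,cv2.COLOR_RGB2HSV); m=np.zeros(im.shape[:2],np.uint8)
    for a,b in HUE[col]: m|=cv2.inRange(h,(a,150,70),(b,255,255))
    n,l,st,ce=cv2.connectedComponentsWithStats(m)
    return [(int(st[i,4]),st[i,:4].tolist(),ce[i]) for i in range(1,n) if st[i,4]>=mn]
E
python3 - <<'E'
from h import *
for c in('top','side'):
    im=cv2.imread(f'pics/{c}0.png')[:,:,::-1]; C=cam(c)
    for col in HUE:
        rz=.063 if col=='green' else .071
        for a,b,ce in blobs(im,col):
            x,y,w,h=b; bc=(x+w/2-.5,y+h/2-.5)
            P0=pix2w(C,bc,.009);P1=pix2w(C,bc,rz)
            if abs(P0[1])<.35 and .35<P0[0]<.75: print(c,col,a,b,'z=rim',P0[:2].round(4),'z=ring',P1[:2].round(4))
E
```

```text
top red 64 [224, 192, 17, 16] z=rim [0.622  0.1857] z=ring [0.6045 0.176 ]
top red 54 [267, 195, 16, 15] z=rim [0.6155 0.0937] z=ring [0.5984 0.0893]
top red 111 [234, 228, 18, 16] z=rim [0.542  0.1619] z=ring [0.5292 0.1535]
top red 871 [436, 267, 33, 33] z=rim [ 0.4342 -0.2827] z=ring [ 0.4276 -0.2652]
top yellow 816 [176, 226, 34, 33] z=rim [0.529  0.2678] z=ring [0.517  0.2533]
top yellow 57 [386, 230, 13, 16] z=rim [ 0.534  -0.1591] z=ring [ 0.5217 -0.1488]
top blue 810 [420, 224, 33, 32] z=rim [ 0.5286 -0.2542] z=ring [ 0.5166 -0.2383]
top blue 63 [383, 278, 16, 17] z=rim [ 0.4295 -0.1515] z=ring [ 0.4233 -0.1416]
top green 799 [300, 271, 32, 33] z=rim [0.4296 0.0071] z=ring [0.4241 0.0076]
top green 81 [180, 273, 16, 17] z=rim [0.4458 0.2754] z=ring [0.4395 0.2624]
side red 63 [359, 159, 17, 9] z=rim [0.6104 0.256 ] z=ring [0.6049 0.1686]
side red 58 [321, 166, 16, 8] z=rim [0.5278 0.2308] z=ring [0.5293 0.1456]
side red 67 [356, 185, 18, 10] z=rim [0.6026 0.1632] z=ring [0.5978 0.0837]
side red 1532 [236, 356, 46, 42] z=rim [ 0.4342 -0.2886] z=ring [ 0.4437 -0.3299]
side yellow 119 [314, 152, 13, 16] z=rim [0.5085 0.2673] z=ring [0.5117 0.179 ]
side yellow 125 [332, 153, 13, 16] z=rim [0.5478 0.2642] z=ring [0.5476 0.1762]
side yellow 31 [310, 278, 9, 11] z=rim [ 0.5093 -0.0986] z=ring [ 0.5124 -0.1559]
side yellow 27 [326, 278, 5, 10] z=rim [ 0.5333 -0.0968] z=ring [ 0.5344 -0.1543]
side blue 94 [248, 272, 21, 13] z=rim [ 0.4117 -0.0892] z=ring [ 0.423  -0.1473]
side blue 1434 [301, 342, 45, 40] z=rim [ 0.529  -0.2594] z=ring [ 0.5304 -0.3031]
side green 740 [256, 230, 36, 27] z=rim [ 4.307e-01 -2.000e-04] z=ring [ 0.4392 -0.0573]
```

Emit:
step_arm:
  targets: "-32 -22 0 -4;-64 -44 0 -8;-96 -68 0 -12;-128 -90 0 -16;-160 -113 0 -20;-192 -136 0 -23;-224 -158 0 -25.7;-256 -180 0 -25.7;-284 -201 0 -25.7;-284 -201 0 -25.7;-284 -201 0 -25.7"
  gripper: 0
  squeeze: 40

```text
t: 2.25
tcp_pos: [0.4401, 0.2584, 0.2056]
tool_rot: [0.001, 1.0, 0.0, -0.0]
force: [-0.0, 0.3, 0.1]
finger_gap: 0.998
gripper_force: 0.0
```

```bash
cat >> h.py <<'E'
def near(f=None):
    s,im=snap('wrist',f); C=cam('wrist',s)
    print('t',s['t'],'tcp',s['tcp_pos'].round(4),'yaw',R.from_quat(s['tool_rot']).as_matrix()[:,1].round(3),'gap',round(s['finger_gap'],3),'F',s['force'].round(1))
    for col in HUE:
        rz=.063 if col=='green' else .071
        for a,b,ce in blobs(im,col,40):
            x,y,w,h=b; bc=(x+w/2-.5,y+h/2-.5)
            print(col,a,b,'rim',pix2w(C,bc,.009)[:2].round(4),'ring',pix2w(C,bc,rz)[:2].round(4))
    return s,im,C
E
python3 -c "
from h import *
near('w1.png')"
```

```text
t 2.25 tcp [0.4401 0.2584 0.2056] yaw [0.003 1.    0.001] gap 0.998 F [-0.   0.3  0.1]
red 180 [211, 302, 14, 30] rim [0.5614 0.1428] ring [0.5295 0.1622]
red 266 [218, 370, 33, 28] rim [0.6512 0.1559] ring [0.6041 0.1732]
yellow 2492 [296, 262, 60, 57] rim [0.529  0.2668] ring [0.5025 0.2653]
green 3180 [45, 171, 67, 64] rim [0.4293 0.0064] ring [0.4209 0.0435]
green 373 [304, 205, 35, 36] rim [0.4514 0.2617] ring [0.4398 0.2611]
```

View pics/w1.png

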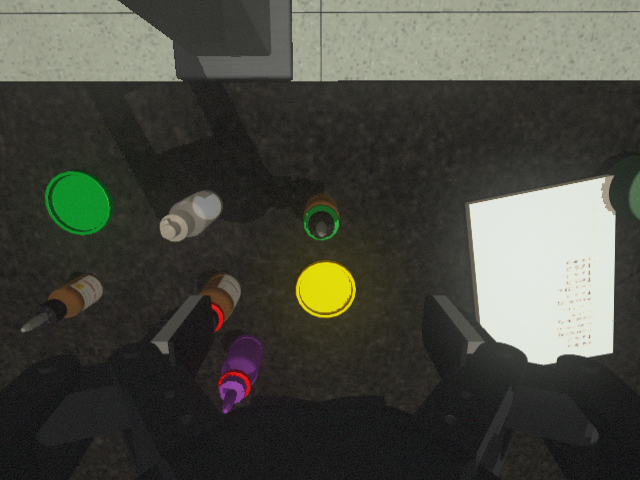

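The wrist view agrees with the top camera: green bottle at (.440,.2615), yellow coaster at (.529,.267). The body must stay above the bulb, so I'll grip high on the straight glass, with the TCP at about z=34 mm for green.

Emit:
step_arm:
  targets: "0 3 30 0;0 3 70 0;0 3 110 0;0 3 140 0;0 3 155 0;0 3 164 0;0 3 168 0;0 3 171 0;0 3 171 0;0 3 171 0"

```text
t: 3.3
tcp_pos: [0.4404, 0.2621, 0.0353]
tool_rot: [0.0, 1.0, 0.0, 0.001]
force: [0.3, -0.1, 0.0]
finger_gap: 1.0
gripper_force: 0.0
```

Emit:
step_arm:
  targets: "0 0 0 0;0 0 0 0;0 0 0 0;0 0 0 0;0 0 0 0;0 0 0 0;0 0 0 0;0 0 0 0"
  gripper: 1
  squeeze: 40

```text
t: 4.1
tcp_pos: [0.4399, 0.2617, 0.0346]
tool_rot: [0.0, 1.0, -0.0, 0.0]
force: [-0.8, -0.3, 3.2]
finger_gap: 0.223
gripper_force: 36.8
```

```bash
python3 -c "
from h import *
s,im=snap('wrist','w2.png');print(s['finger_gap'],s['force'])
s,im=snap('side'); a=im[110:230,230:390]; cv2.imwrite('pics/s2.png',cv2.resize(a,None,fx=5,fy=5,interpolation=2)[:,:,::-1])"
```

```text
0.22302296707198282 [-0.82482755 -0.25949271  3.22049432]
```

View pics/s2.png

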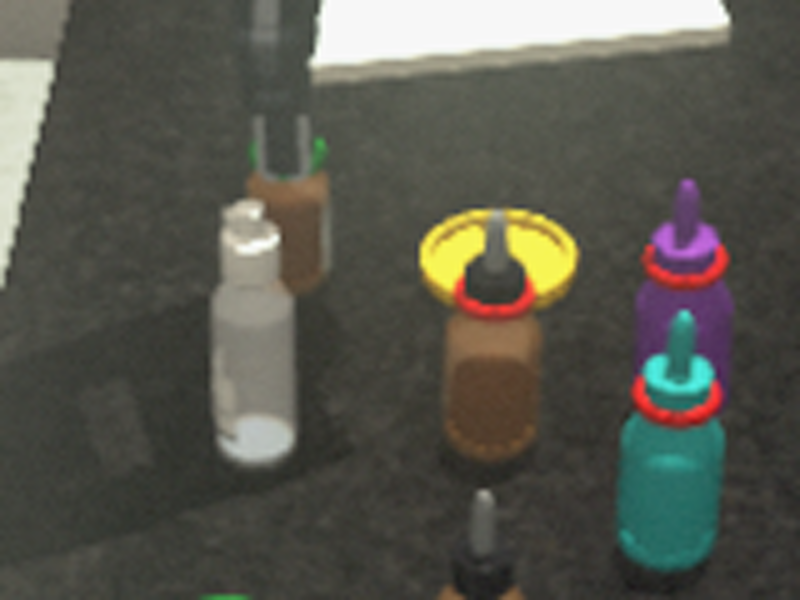

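View pics/w2.png

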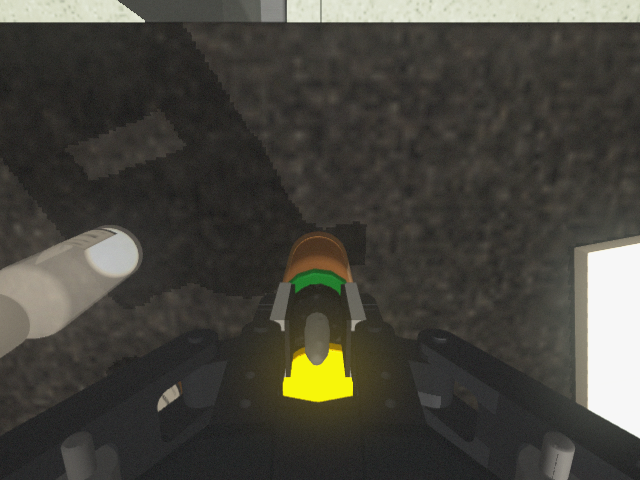

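```bash
python3 -c "
from h import *
s=manip.sense();C=cam('wrist',s);D=cam('side')
for z in (0,.035,.045,.055,.065,.075,.09,.104):
  p=np.array([.44,.2617,z]);print(z,w2pix(C,p).round(),w2pix(C,p+[0,.0095,0]).round(), ((w2pix(D,p+[0,-.018,0])-[230,110])*5).round(), ((w2pix(D,p)-[230,110])*5).round())
"
```

```text
0 [318. 260.] [334. 260.] [290. 295.] [293. 270.]
0.035 [318. 281.] [337. 281.] [287. 228.] [290. 204.]
0.045 [319. 289.] [338. 289.] [286. 208.] [289. 184.]
0.055 [319. 297.] [339. 297.] [285. 188.] [288. 164.]
0.065 [319. 307.] [341. 307.] [283. 168.] [287. 144.]
0.075 [319. 318.] [342. 318.] [282. 148.] [285. 124.]
0.09 [319. 337.] [345. 337.] [281. 117.] [284.  93.]
0.104 [319. 360.] [348. 360.] [279.  87.] [282.  64.]
```

The fingers hold the cap just above the ring, and the bottle looks upright. I'll lift it gently and check.

Emit:
step_arm:
  targets: "0 0 -2 0;0 0 -5 0;0 0 -10 0;0 0 -15 0;0 0 -20 0;0 0 -20 0;0 0 -20 0"

```text
t: 4.9
tcp_pos: [0.4399, 0.2619, 0.0548]
tool_rot: [0.0, 1.0, 0.0, 0.0]
force: [-0.1, -0.1, -0.5]
finger_gap: 0.227
gripper_force: 36.1
```

```bash
python3 -c "
from h import *
s,im=snap('wrist','w3.png');print(s['finger_gap'],s['force'],s['gripper_force'])
s,im=snap('side'); a=im[110:230,230:390]; b=np.hstack([cv2.resize(a,(400,300),interpolation=2),cv2.resize(cv2.imread('pics/w3.png')[:,:,::-1],(400,300))]); cv2.imwrite('pics/s3.png',b[:,:,::-1])"
```

```text
0.22713916389608224 [-0.05698165 -0.07516997 -0.53841936] 36.07374793617055
```

View pics/s3.png

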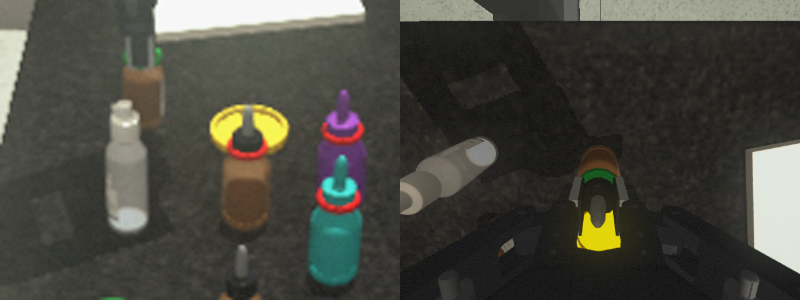

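Emit:
step_arm:
  targets: "0 0 -25 0;0 0 -60 0;0 0 -95 0;0 0 -120 0;2 -20 -125 0;5 -60 -125 0;8 -105 -125 0;10 -150 -125 0;10 -195 -125 0;10 -230 -125 0;10 -250 -125 0;10 -255 -125 0"

```text
t: 6.2
tcp_pos: [0.4298, 0.0048, 0.1794]
tool_rot: [0.002, 1.0, -0.0, -0.0]
force: [0.4, -0.0, -0.2]
finger_gap: 0.222
gripper_force: 36.3
```

```bash
python3 -c "
from h import *
near('w4.png')
C=cam('top');s,im=snap('top','t4.png')
for a,b,ce in blobs(im,'green'): print(a,b)"
```

```text
t 6.2 tcp [0.4298 0.0048 0.1794] yaw [ 0.004  1.    -0.   ] gap 0.222 F [ 0.4 -0.  -0.2]
red 3700 [0, 187, 65, 69] rim [ 0.433  -0.2783] ring [ 0.4201 -0.2268]
red 319 [466, 323, 39, 21] rim [0.5583 0.1851] ring [0.5226 0.1522]
yellow 2640 [534, 279, 65, 59] rim [0.529  0.2674] ring [0.4987 0.2195]
yellow 230 [121, 319, 36, 32] rim [ 0.5588 -0.1902] ring [ 0.523  -0.1547]
blue 356 [117, 205, 38, 40] rim [ 0.4369 -0.1763] ring [ 0.4233 -0.1434]
blue 3198 [40, 279, 69, 61] rim [ 0.5283 -0.2544] ring [ 0.4981 -0.2073]
green 3066 [286, 183, 68, 60] rim [0.4255 0.0063] ring [0.4155 0.006 ]
green 709 [290, 270, 55, 24] rim [0.498  0.0035] ring [0.4765 0.0037]
290 [301, 286, 30, 17]
```

View pics/w4.png

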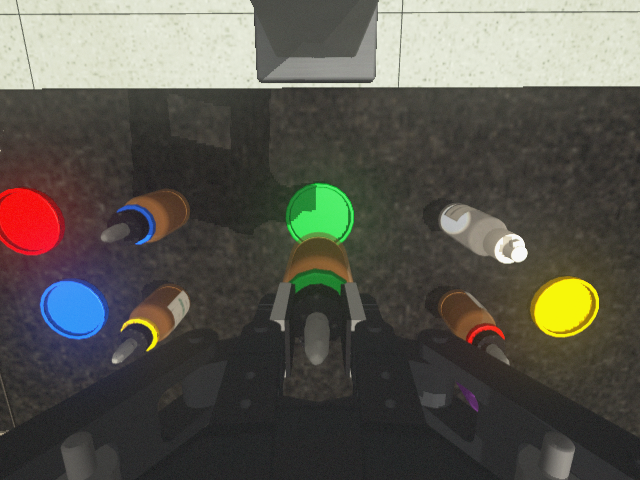

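Emit:
step_arm:
  targets: "0 0 30 0;0 0 70 0;0 0 105 0;0 0 125 0;0 0 133 0;0 0 137 0;0 0 139 0;0 0 140 0;0 0 141 0;0 0 141 0;0 0 141 0"

```text
t: 7.4
tcp_pos: [0.4301, 0.0067, 0.039]
tool_rot: [0.0, 1.0, -0.0, 0.001]
force: [0.0, -0.0, -0.1]
finger_gap: 0.222
gripper_force: 36.3
```

Emit:
step_arm:
  targets: "0 0 1 0;0 0 1 0;0 0 2 0;0 0 2 0"

```text
t: 7.8
tcp_pos: [0.4309, 0.0065, 0.0384]
tool_rot: [0.0, 1.0, -0.0, 0.002]
force: [-1.3, 1.0, 19.8]
finger_gap: 0.224
gripper_force: 41.9
```

Emit:
step_arm:
  targets: "0 0 -1 0;0 0 -1 0"

```text
t: 8.0
tcp_pos: [0.4305, 0.0066, 0.0385]
tool_rot: [0.0, 1.0, -0.0, 0.001]
force: [0.1, 0.1, 10.6]
finger_gap: 0.227
gripper_force: 39.6
```

Emit:
step_arm:
  targets: "0 0 0 0;0 0 0 0;0 0 0 0;0 0 0 0;0 0 0 0;0 0 0 0;0 0 -30 0;0 0 -70 0;0 0 -110 0;0 0 -150 0;0 0 -170 0;0 0 -170 0"
  gripper: 0

```text
t: 9.2
tcp_pos: [0.4318, 0.0064, 0.2103]
tool_rot: [-0.0, 1.0, -0.001, 0.004]
force: [0.6, -1.4, 0.1]
finger_gap: 0.997
gripper_force: 0.0
```

```bash
python3 -c "
from h import *
near('w5.png')
snap('side','s5.png');C=cam('side')
for d in manip.mark_of('side','bottle_green'): print(d['p'],pix2w(C,d['position'],.004))
s,im=snap('top');C=cam('top')
for a,b,ce in blobs(im,'green'): print(a,b,pix2w(C,(b[0]+b[2]/2-.5,b[1]+b[3]/2-.5),.067))"
```

```text
t 9.2 tcp [0.4318 0.0064 0.2103] yaw [ 0.     1.    -0.002] gap 0.997 F [ 0.6 -1.4  0.1]
red 3424 [14, 179, 70, 64] rim [ 0.4326 -0.2829] ring [ 0.421  -0.2346]
red 141 [461, 305, 26, 15] rim [0.552  0.1869] ring [0.5204 0.1566]
red 253 [381, 368, 33, 25] rim [0.6444 0.1037] ring [0.5973 0.0873]
yellow 2335 [517, 266, 60, 55] rim [0.528  0.2674] ring [0.5004 0.2237]
yellow 123 [139, 299, 30, 15] rim [ 0.5447 -0.1844] ring [ 0.5143 -0.1525]
blue 280 [134, 195, 35, 36] rim [ 0.4348 -0.1732] ring [ 0.4228 -0.1432]
blue 2738 [59, 265, 64, 56] rim [ 0.5278 -0.2545] ring [ 0.5003 -0.2109]
green 2129 [287, 176, 63, 63] rim [0.4287 0.0061] ring [0.4192 0.0061]
0.67 [0.43183245 0.00247831 0.004     ]
0.46 [0.4380819  0.12855596 0.004     ]
245 [301, 286, 31, 17] [0.40980607 0.00687512 0.067     ]
```

View pics/s5.png

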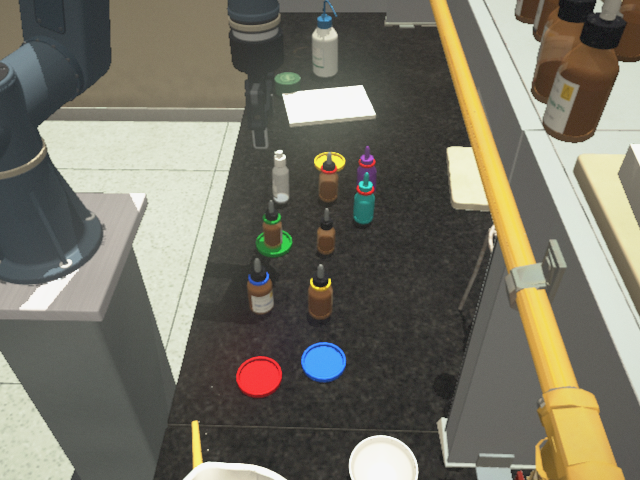

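Green is standing in its coaster. Blue is next: ring at (.423,-.143).

Emit:
step_arm:
  targets: "1 -20 0 0;3 -55 0 0;5 -95 0 0;7 -130 0 0;7 -149 0 0;7 -149 10 0;7 -149 40 0;7 -149 80 0;7 -149 100 0;7 -149 110 0;7 -149 110 0"

```text
t: 10.5
tcp_pos: [0.4212, -0.1406, 0.0956]
tool_rot: [-0.0, 1.0, 0.002, -0.002]
force: [-0.5, 1.0, -0.4]
finger_gap: 1.001
gripper_force: 0.0
```

```bash
python3 -c "
from h import *
near('w6.png')"
```

```text
t 10.5 tcp [ 0.4212 -0.1406  0.0956] yaw [-0.     1.     0.003] gap 1.001 F [-0.5  1.  -0.4]
red 6905 [83, 201, 108, 98] rim [ 0.4294 -0.2785] ring [ 0.4114 -0.2455]
yellow 133 [289, 394, 29, 8] rim [ 0.562  -0.1532] ring [ 0.5119 -0.1504]
blue 557 [285, 243, 56, 40] rim [ 0.4399 -0.1446] ring [ 0.4193 -0.144 ]
blue 727 [194, 341, 29, 53] rim [ 0.5319 -0.2324] ring [ 0.4891 -0.2105]
green 3421 [463, 206, 93, 87] rim [0.4292 0.0054] ring [ 0.4135 -0.0256]
green 1009 [534, 252, 59, 52] rim [0.4524 0.051 ] ring [0.4318 0.0104]
```

Emit:
step_arm:
  targets: "0 0 15 0;0 0 30 0;0 0 42 0;0 0 49 0;0 0 52 0;0 0 52 0;0 0 52 0"

```text
t: 11.25
tcp_pos: [0.4231, -0.1424, 0.0461]
tool_rot: [0.0, 1.0, -0.0, 0.001]
force: [-0.2, -0.0, -0.5]
finger_gap: 1.0
gripper_force: 0.0
```

Emit:
step_arm:
  targets: "0 0 2 0;0 0 2 0;0 0 2 0;0 0 2 0;0 0 2 0;0 0 2 0;0 0 2 0;0 0 2 0;0 0 2 0"
  gripper: 1

```text
t: 12.15
tcp_pos: [0.4229, -0.1424, 0.0437]
tool_rot: [0.0, 1.0, -0.0, 0.0]
force: [0.0, -1.0, 5.1]
finger_gap: 0.26
gripper_force: 36.8
```

Emit:
step_arm:
  targets: "0 0 -3 0;0 0 -10 0;0 0 -20 0;0 0 -20 0;0 0 -20 0"

```text
t: 12.65
tcp_pos: [0.423, -0.1424, 0.064]
tool_rot: [0.0, 1.0, -0.0, 0.001]
force: [-0.5, -0.4, -0.7]
finger_gap: 0.264
gripper_force: 35.8
```

```bash
python3 -c "
from h import *
near('w7.png')
s,im=snap('side'); a=im[220:400,200:380]; b=np.hstack([cv2.resize(a,(400,400),interpolation=2),cv2.resize(cv2.imread('pics/w7.png')[:,:,::-1],(400,400))]); cv2.imwrite('pics/s7.png',b[:,:,::-1])"
```

```text
t 12.65 tcp [ 0.423  -0.1424  0.064 ] yaw [ 0.     1.    -0.001] gap 0.264 F [-0.5 -0.4 -0.7]
red 8841 [56, 205, 123, 108] rim [ 0.4288 -0.2779] ring [ 0.4085 -0.2407]
blue 590 [291, 271, 54, 23] rim [ 0.4457 -0.1429] ring [ 0.4208 -0.1429]
blue 70 [129, 347, 23, 15] rim [ 0.5018 -0.2722] ring [ 0.4615 -0.2365]
blue 174 [152, 381, 25, 31] rim [ 0.5379 -0.2589] ring [ 0.4876 -0.2269]
green 4467 [485, 210, 107, 98] rim [0.4287 0.0055] ring [ 0.4111 -0.0302]
green 1415 [575, 266, 65, 62] rim [0.4564 0.058 ] ring [0.4322 0.0097]
```

View pics/s7.png

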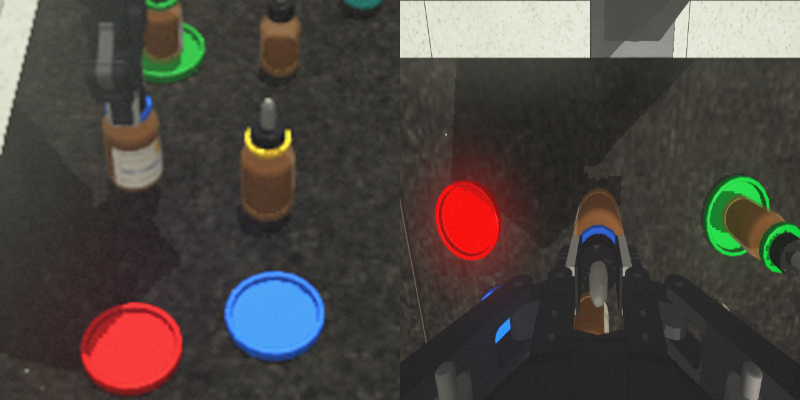

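Emit:
step_arm:
  targets: "0 0 -25 0;0 0 -65 0;0 0 -100 0;0 0 -120 0;-10 -10 -120 0;-35 -37 -120 0;-62 -65 -120 0;-87 -92 -120 0;-101 -107 -120 0;-105 -112 -120 0;-105 -112 -120 0"

```text
t: 13.85
tcp_pos: [0.5273, -0.2545, 0.1817]
tool_rot: [0.0, 1.0, 0.001, -0.001]
force: [-0.4, 0.5, -2.1]
finger_gap: 0.263
gripper_force: 35.9
```

Emit:
step_arm:
  targets: "0 0 30 0;0 0 70 0;0 0 105 0;0 0 122 0;0 0 130 0;0 0 134 0;0 0 136 0;0 0 136 0;0 0 137 0;0 0 137 0"

```text
t: 14.85
tcp_pos: [0.5286, -0.2549, 0.0478]
tool_rot: [0.0, 1.0, -0.001, 0.001]
force: [0.7, -0.5, 2.4]
finger_gap: 0.265
gripper_force: 37.0
```

Emit:
step_arm:
  targets: "0 0 0 0;0 0 0 0;0 0 0 0;0 0 0 0;0 0 0 0;0 0 0 0;0 0 -30 0;0 0 -70 0;0 0 -110 0;0 0 -150 0;0 0 -160 0;0 0 -160 0"
  gripper: 0

```text
t: 16.05
tcp_pos: [0.5287, -0.2549, 0.2085]
tool_rot: [0.0, 1.0, -0.001, 0.002]
force: [0.3, -0.2, -0.8]
finger_gap: 0.998
gripper_force: 0.0
```

```bash
python3 -c "
from h import *
near('w8.png')
s,im=snap('side','s8.png');C=cam('side')
for a,b,ce in blobs(im,'blue'): print(a,b,pix2w(C,(b[0]+b[2]/2-.5,b[1]+b[3]/2-.5),.075))"
```

```text
t 16.05 tcp [ 0.5287 -0.2549  0.2085] yaw [ 0.     1.    -0.003] gap 0.998 F [ 0.3 -0.2 -0.8]
red 3931 [255, 79, 69, 73] rim [ 0.4323 -0.2842] ring [ 0.437  -0.2793]
yellow 255 [417, 198, 36, 37] rim [ 0.5342 -0.1308] ring [ 0.5218 -0.1517]
blue 886 [287, 179, 59, 54] rim [ 0.5229 -0.2575] ring [ 0.5125 -0.2571]
blue 96 [329, 189, 18, 51] rim [ 0.532  -0.2345] ring [ 0.5201 -0.238 ]
green 2363 [545, 75, 69, 73] rim [0.4286 0.0025] ring [ 0.4333 -0.0352]
green 526 [613, 84, 27, 43] rim [0.423  0.0476] ring [0.4286 0.0033]
122 [312, 329, 23, 14] [ 0.52934168 -0.26137241  0.075     ]
661 [301, 347, 45, 36] [ 0.53065273 -0.31082476  0.075     ]
```

View pics/w8.png

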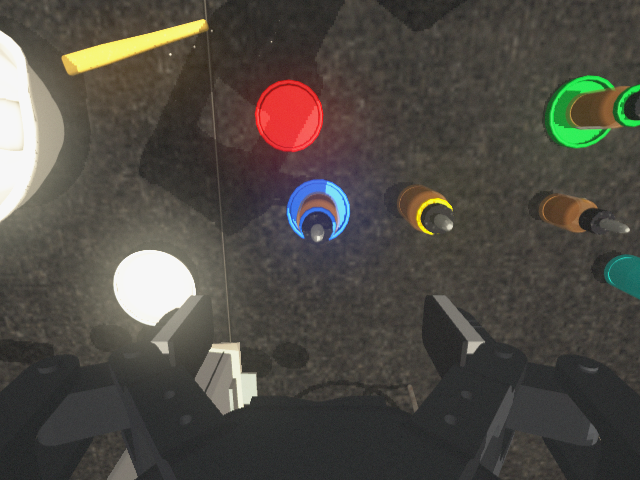

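Emit:
step_arm:
  targets: "2 20 0 0;4 55 0 0;7 90 0 0;7 104 0 0;7 104 20 0;7 104 60 0;7 104 100 0;7 104 135 0;7 104 152 0;7 104 160 0;7 104 163 0;7 104 163 0"

```text
t: 17.35
tcp_pos: [0.5208, -0.1502, 0.0435]
tool_rot: [0.0, 1.0, 0.0, -0.0]
force: [-0.8, -0.1, 0.3]
finger_gap: 1.002
gripper_force: 0.0
```

Emit:
step_arm:
  targets: "0 0 1 0;0 0 1 0;0 0 1 0"

```text
t: 17.65
tcp_pos: [0.5212, -0.1505, 0.0434]
tool_rot: [0.0, 1.0, -0.0, 0.001]
force: [-0.5, -0.1, 0.3]
finger_gap: 1.0
gripper_force: 0.0
```

Emit:
step_arm:
  targets: "0 0 0 0;0 0 0 0;0 0 0 0;0 0 0 0;0 0 0 0;0 0 0 0;0 0 0 0;0 0 0 0;0 0 0 0"
  gripper: 1

```text
t: 18.55
tcp_pos: [0.5209, -0.1505, 0.0426]
tool_rot: [0.0, 1.0, -0.0, 0.0]
force: [0.5, -1.5, 2.0]
finger_gap: 0.251
gripper_force: 36.4
```

Emit:
step_arm:
  targets: "0 0 -3 0;0 0 -10 0;0 0 -20 0;0 0 -20 0;0 0 -20 0"

```text
t: 19.05
tcp_pos: [0.521, -0.1503, 0.0631]
tool_rot: [0.0, 1.0, -0.0, 0.001]
force: [1.2, 0.8, -0.7]
finger_gap: 0.249
gripper_force: 35.9
```

```bash
python3 -c "
from h import *
near('w9.png')
s,im=snap('side'); a=im[220:400,200:380]; b=np.hstack([cv2.resize(a,(400,400),interpolation=2),cv2.resize(cv2.imread('pics/w9.png')[:,:,::-1],(400,400))]); cv2.imwrite('pics/s9.png',b[:,:,::-1])"
```

```text
t 19.05 tcp [ 0.521  -0.1503  0.0631] yaw [ 0.  1. -0.] gap 0.249 F [ 1.2  0.8 -0.7]
red 11206 [36, 49, 120, 121] rim [ 0.4323 -0.284 ] ring [ 0.4382 -0.2471]
yellow 653 [292, 272, 52, 24] rim [ 0.5444 -0.1509] ring [ 0.5193 -0.1509]
blue 393 [147, 212, 68, 71] rim [ 0.5184 -0.2419] ring [ 0.5005 -0.2167]
blue 120 [116, 221, 28, 29] rim [ 0.5102 -0.2747] ring [ 0.4945 -0.2404]
blue 311 [87, 275, 50, 45] rim [ 0.5545 -0.2934] ring [ 0.5265 -0.2539]
blue 65 [165, 289, 34, 16] rim [ 0.5541 -0.2449] ring [ 0.5262 -0.2188]
green 5553 [519, 42, 110, 121] rim [0.4284 0.0019] ring [ 0.4344 -0.035 ]
green 63 [636, 85, 4, 28] rim [0.4264 0.0396] ring [ 0.433  -0.0064]
```

View pics/s9.png

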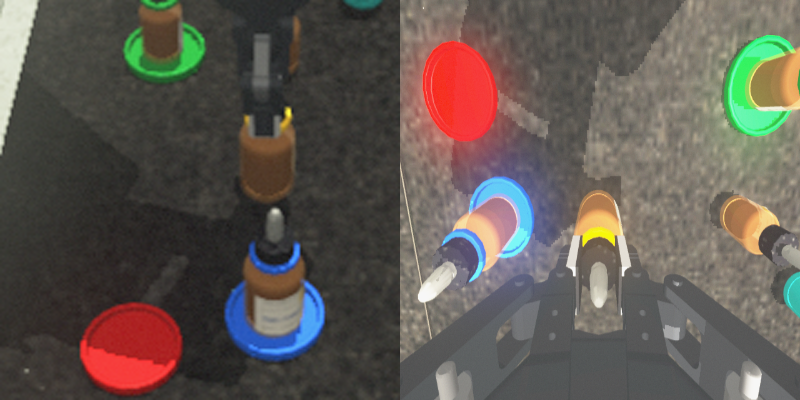

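Emit:
step_arm:
  targets: "0 0 -25 0;0 0 -65 0;0 0 -105 0;0 0 -125 0;0 15 -130 0;-1 55 -130 0;-2 100 -130 0;-3 145 -130 0;-4 190 -130 0;-5 235 -130 0;-6 280 -130 0;-7 320 -130 0"

```text
t: 20.35
tcp_pos: [0.5254, 0.1728, 0.1907]
tool_rot: [-0.0, 1.0, 0.0, -0.002]
force: [-0.3, -0.5, -0.2]
finger_gap: 0.253
gripper_force: 36.1
```

Emit:
step_arm:
  targets: "-1 40 0 0;-1 70 0 0;-1 88 0 0;-1 96 0 0;-1 97 0 0;-1 97 0 0;-1 97 0 0"

```text
t: 21.05
tcp_pos: [0.5286, 0.2657, 0.1921]
tool_rot: [0.001, 1.0, -0.0, -0.0]
force: [-0.1, 0.3, -1.6]
finger_gap: 0.253
gripper_force: 36.1
```

Emit:
step_arm:
  targets: "0 0 30 0;0 0 70 0;0 0 105 0;0 0 128 0;0 0 139 0;0 0 143 0;0 0 145 0;0 0 146 0;0 0 147 0;0 0 147 0;0 0 147 0"

```text
t: 22.15
tcp_pos: [0.5296, 0.267, 0.0466]
tool_rot: [0.0, 1.0, 0.0, 0.001]
force: [-0.3, -0.6, 2.8]
finger_gap: 0.254
gripper_force: 37.2
```

Emit:
step_arm:
  targets: "0 0 0 0;0 0 0 0;0 0 0 0;0 0 0 0;0 0 0 0;0 0 0 0;0 0 -30 0;0 0 -70 0;0 0 -110 0;0 0 -150 0;0 0 -160 0;0 0 -160 0"
  gripper: 0

```text
t: 23.35
tcp_pos: [0.53, 0.2671, 0.2076]
tool_rot: [0.0, 1.0, 0.001, 0.002]
force: [0.9, -0.6, -0.9]
finger_gap: 1.003
gripper_force: 0.0
```

```bash
python3 -c "
from h import *
near('w10.png')"
```

```text
t 23.35 tcp [0.53   0.2671 0.2076] yaw [0.    1.    0.001] gap 1.003 F [ 0.9 -0.6 -0.9]
red 360 [169, 204, 39, 38] rim [0.5426 0.1281] ring [0.529  0.1513]
red 306 [108, 279, 37, 33] rim [0.6268 0.0493] ring [0.599  0.0859]
red 260 [203, 285, 34, 32] rim [0.6336 0.155 ] ring [0.6047 0.1738]
yellow 709 [317, 178, 32, 63] rim [0.528  0.2829] ring [0.5168 0.2801]
yellow 91 [286, 213, 17, 25] rim [0.5454 0.2417] ring [0.5313 0.2458]
green 2093 [23, 74, 65, 73] rim [0.4292 0.0082] ring [0.434  0.0461]
green 389 [0, 83, 21, 42] rim [ 0.4232 -0.0347] ring [0.4289 0.0095]
```

View pics/w10.png

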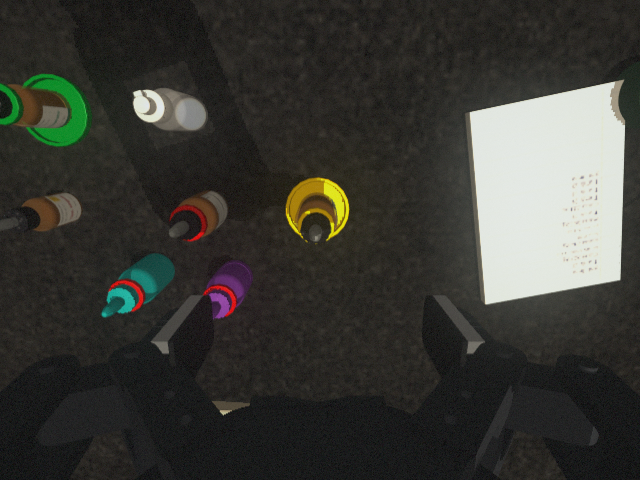

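Emit:
step_arm:
  targets: "0 -20 0 0;1 -55 0 0;1 -90 0 0;1 -110 0 0;1 -114 10 0;1 -114 50 0;1 -114 90 0;1 -114 125 0;1 -114 148 0;1 -114 158 0;1 -114 162 0;1 -114 163 0"

```text
t: 24.6
tcp_pos: [0.5276, 0.1532, 0.042]
tool_rot: [-0.0, 1.0, 0.0, -0.0]
force: [-0.2, 0.6, 0.3]
finger_gap: 1.0
gripper_force: 0.0
```

Emit:
step_arm:
  targets: "0 0 1 0;0 0 1 0;0 0 1 0"

```text
t: 24.9
tcp_pos: [0.5285, 0.1529, 0.0425]
tool_rot: [0.0, 1.0, 0.0, 0.001]
force: [1.1, 0.2, -0.7]
finger_gap: 1.001
gripper_force: 0.0
```

Emit:
step_arm:
  targets: "0 0 0 0;0 0 0 0;0 0 0 0;0 0 0 0;0 0 0 0;0 0 0 0;0 0 0 0;0 0 0 0;0 0 0 0"
  gripper: 1

```text
t: 25.8
tcp_pos: [0.5279, 0.1527, 0.0417]
tool_rot: [0.0, 1.0, -0.0, 0.0]
force: [-0.3, -1.0, 2.8]
finger_gap: 0.242
gripper_force: 36.8
```

Emit:
step_arm:
  targets: "0 0 -3 0;0 0 -10 0;0 0 -20 0;0 0 -20 0;0 0 -20 0"

```text
t: 26.3
tcp_pos: [0.5281, 0.1529, 0.0621]
tool_rot: [0.0, 1.0, 0.0, 0.001]
force: [0.0, 0.1, -1.6]
finger_gap: 0.236
gripper_force: 36.1
```

```bash
python3 -c "
from h import *
near('w11.png')
s,im=snap('side'); a=im[110:260,230:410]; b=np.hstack([cv2.resize(a,(400,333),interpolation=2),cv2.resize(cv2.imread('pics/w11.png')[:,:,::-1],(400,333))]); cv2.imwrite('pics/s11.png',b[:,:,::-1])"
```

```text
t 26.3 tcp [0.5281 0.1529 0.0621] yaw [0. 1. 0.] gap 0.236 F [ 0.   0.1 -1.6]
red 663 [293, 273, 49, 25] rim [0.5522 0.152 ] ring [0.5268 0.1521]
red 87 [167, 388, 14, 16] rim [0.641  0.0446] ring [0.5908 0.0745]
red 68 [337, 391, 18, 7] rim [0.6397 0.1733] ring [0.5899 0.1674]
yellow 4560 [436, 200, 106, 100] rim [0.527  0.2657] ring [0.5085 0.2341]
yellow 1229 [516, 264, 74, 67] rim [0.5612 0.3142] ring [0.5332 0.2691]
green 6250 [23, 27, 110, 125] rim [0.4284 0.0111] ring [0.4363 0.0453]
green 761 [0, 44, 17, 64] rim [ 0.4212 -0.0281] ring [0.4307 0.0156]
```

View pics/s11.png

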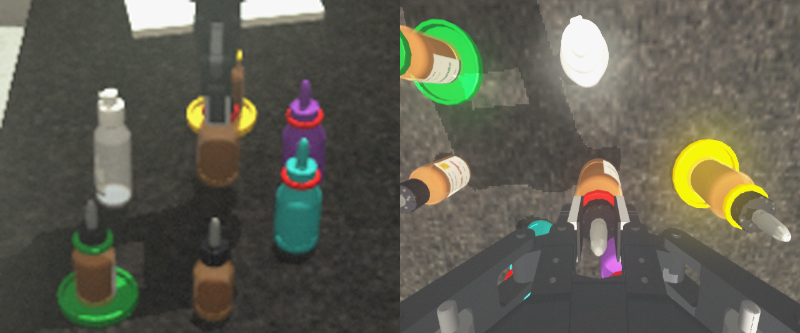

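Emit:
step_arm:
  targets: "0 0 -25 0;0 0 -65 0;0 0 -105 0;0 0 -125 0;2 -15 -130 0;10 -55 -130 0;20 -97 -130 0;30 -140 -130 0;40 -183 -130 0;50 -226 -130 0;60 -269 -130 0;70 -310 -130 0"

```text
t: 27.6
tcp_pos: [0.4553, -0.1591, 0.19]
tool_rot: [0.0, 1.0, 0.001, -0.002]
force: [1.3, 0.2, -1.5]
finger_gap: 0.239
gripper_force: 36.3
```

Emit:
step_arm:
  targets: "9 -40 0 0;17 -80 0 0;22 -110 0 0;25 -123 0 0;25 -126 0 0;25 -126 0 0;25 -126 0 0;25 -126 0 0"

```text
t: 28.4
tcp_pos: [0.4327, -0.2816, 0.1914]
tool_rot: [-0.001, 1.0, 0.0, -0.0]
force: [0.0, -0.1, -1.1]
finger_gap: 0.238
gripper_force: 36.3
```

```bash
python3 -c "
from h import *
near()"
```

```text
t 28.4 tcp [ 0.4327 -0.2816  0.1914] yaw [-0.002  1.     0.001] gap 0.238 F [ 0.  -0.1 -1.1]
red 3050 [280, 182, 69, 60] rim [ 0.4295 -0.2854] ring [ 0.4182 -0.2849]
red 673 [293, 273, 49, 25] rim [ 0.5096 -0.2822] ring [ 0.4843 -0.2823]
yellow 45 [221, 128, 15, 12] rim [ 0.3538 -0.3679] ring [ 0.3558 -0.3529]
yellow 130 [98, 150, 39, 12] rim [ 0.3745 -0.4775] ring [ 0.3729 -0.4431]
yellow 85 [109, 163, 22, 11] rim [ 0.3864 -0.4768] ring [ 0.3828 -0.4426]
blue 108 [356, 276, 16, 19] rim [ 0.5096 -0.2321] ring [ 0.4842 -0.241 ]
green 2106 [564, 179, 71, 67] rim [0.4295 0.0049] ring [ 0.4197 -0.0392]
green 107 [633, 215, 7, 25] rim [0.4451 0.0463] ring [ 0.4329 -0.0041]
```

Emit:
step_arm:
  targets: "0 -1 30 0;0 -1 70 0;0 -1 105 0;0 -1 128 0;0 -1 139 0;0 -1 143 0;0 -1 145 0;0 -1 146 0;0 -1 147 0;0 -1 147 0;0 -1 147 0"

```text
t: 29.55
tcp_pos: [0.4334, -0.2849, 0.0456]
tool_rot: [0.0, 1.0, -0.001, 0.001]
force: [1.0, 1.3, 5.7]
finger_gap: 0.235
gripper_force: 38.2
```

Emit:
step_arm:
  targets: "0 0 0 0;0 0 0 0;0 0 0 0;0 0 0 0;0 0 0 0;0 0 0 0;0 0 -30 0;0 0 -70 0;0 0 -110 0;0 0 -150 0;0 0 -180 0;0 0 -180 0"
  gripper: 0

```text
t: 30.75
tcp_pos: [0.4349, -0.2864, 0.2291]
tool_rot: [0.0, 1.0, -0.004, 0.004]
force: [0.3, -1.6, 0.4]
finger_gap: 0.998
gripper_force: 0.0
```

Emit:
step_arm:
  targets: "0 0 0 0;0 0 0 0;0 0 0 0;0 0 0 0"

```text
t: 31.15
tcp_pos: [0.4321, -0.2837, 0.2231]
tool_rot: [0.0, 1.0, 0.001, -0.001]
force: [0.5, 0.8, -1.0]
finger_gap: 1.0
gripper_force: 0.0
```

```bash
python3 -c "
from h import *
near('w12.png')
s,im=snap('side','s12.png');C=cam('side')
for c in HUE:
  for a,b,ce in blobs(im,c): print(c,a,b,pix2w(C,(b[0]+b[2]/2-.5,b[1]+b[3]/2-.5),.067 if c=='green' else .075).round(4))
for n in ('bottle_plain','spray_bottle'): print(n,[pix2w(C,d['position'],0).round(3) for d in manip.mark_of('side',n)[:2]])"
```

```text
t 31.15 tcp [ 0.4321 -0.2837  0.2231] yaw [0.    1.    0.002] gap 1.0 F [ 0.5  0.8 -1. ]
red 1926 [286, 180, 62, 63] rim [ 0.4337 -0.2848] ring [ 0.4227 -0.2847]
yellow 178 [212, 131, 32, 14] rim [ 0.3556 -0.3781] ring [ 0.3572 -0.363 ]
yellow 191 [119, 155, 21, 18] rim [ 0.3823 -0.4851] ring [ 0.3795 -0.4528]
blue 1098 [313, 263, 58, 50] rim [ 0.5248 -0.2554] ring [ 0.499  -0.2601]
blue 230 [330, 303, 33, 24] rim [ 0.5597 -0.2494] ring [ 0.5283 -0.2551]
green 1635 [549, 177, 62, 61] rim [0.4294 0.0064] ring [ 0.4204 -0.0345]
green 376 [608, 201, 32, 35] rim [0.4418 0.0581] ring [0.431  0.0099]
red 65 [359, 159, 17, 9] [0.6046 0.163  0.075 ]
red 67 [356, 185, 18, 10] [0.5975 0.0786 0.075 ]
red 154 [244, 342, 24, 17] [ 0.4353 -0.2893  0.075 ]
red 911 [236, 358, 46, 40] [ 0.4444 -0.3341  0.075 ]
red 41 [517, 471, 6, 9] [ 0.764  -0.4579  0.075 ]
yellow 75 [470, 89, 15, 42] [0.853  0.3697 0.075 ]
yellow 362 [490, 153, 38, 111] [0.8518 0.0301 0.075 ]
yellow 86 [314, 154, 12, 16] [0.5111 0.1665 0.075 ]
yellow 71 [333, 155, 12, 15] [0.5486 0.1654 0.075 ]
yellow 270 [534, 289, 33, 97] [ 0.8511 -0.2553  0.075 ]
blue 120 [312, 329, 23, 14] [ 0.5293 -0.2614  0.075 ]
blue 718 [301, 347, 45, 35] [ 0.5306 -0.31    0.075 ]
green 69 [263, 214, 18, 10] [0.4305 0.0019 0.067 ]
green 413 [256, 231, 36, 26] [ 0.4399 -0.0628  0.067 ]
bottle_plain [array([0.524, 0.002, 0.   ])]
spray_bottle [array([0.431, 0.144, 0.   ])]
```

View pics/s12.png

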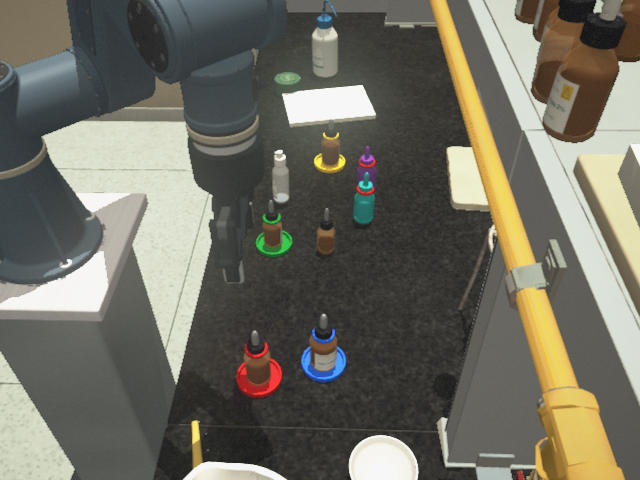

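The side picture shows all four ringed bottles upright in their own coasters: red (259,365), blue (323,350), green (272,232) and yellow (330,155). The plain bottle and the spray bottle have not moved, so I'm handing in.

```bash
python3 -c "
from station import manip
print(manip.sign_off())"
```

```text
the job is handed in; nothing more can be done
None
```

I handed the job in at about 31 s of the 112 s limit: the last picture shows all four ringed bottles upright in their own-colour coasters and the plain and spray bottles unmoved, but the sign-off returned no verdict.

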